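# Shut off the air at the gauge valve with a tab-lock knob

## Task

Shut off the air at the valve block that carries the round pressure gauge: from above, pinch the two spring tabs on opposite sides of its knob, turn the knob clockwise (seen from above) as far as it goes, and let go so that the tabs spring out and lock it there. Leave the twin valve, the one with the pointed brass silencer instead of a gauge, locked as it is.

Things in the scene. Friction and masses are not known exactly. Their poses are not given: they have to be found in the camera images.
- valve: The gauge valve: fixed aluminium block 190 x 72 x 55 mm tall, carrying knob and gauge. Origin on the table under the knob's axis; x runs along the block from knob to gauge (away from the robot, within 0.4 rad), z up. The gauge, 54 mm across, white face up, is centred 95 mm from the knob axis, top 41 mm above the block. The twin valve has a pointed brass silencer, 25 mm across, in its place.
- valve_grip (a point): Grip point on the gauge valve's knob, a black cylinder 35 mm across: on its upright axis, 89.5 mm above the table. y runs from tab to tab and turns with the knob; close the fingers along y, centred. Two grey tabs 20 mm wide, 54 mm across outer faces, span 10 to 46 mm above the block; each sinks 8 mm on its spring (3 to 7 N), to 38 mm across. Stay above the collar: 7.5 mm tall, 28 mm radius.
- valve_knob (a joint): Angle of the gauge valve's knob (rad): 0 to 0.1 at the start, locked open; grows clockwise seen from above; 1.30 (75 degrees) is the end stop, shut. Both tabs must be in by 4 mm or more (squeeze fully, 20 N or more) for it to turn, then about 0.05 N m turns it. With the tabs out it has 0.19 rad of play at either end, where they lock; in between they stay in.
- spare_knob (a joint): Angle of the same kind of knob on the twin valve with the silencer (rad): 0 to 0.1 at the start, locked with about 0.19 rad of play; it must stay locked there.
Things that resemble listed ones, but are neither listed nor needed, are in the scene too. What is shaped like the part that bears spare_knob but blue is not meant.

How it is judged:
By the outcome, as a careful person would: the job done as asked, in the order asked, and still so for the second after the job is handed in, with the robot touching nothing.
It also fails if it takes over 32 s, if anything falls off the work surface, if the arm or the gripper's body presses on something with over 40 N, if the wrist force passes 120 N, or if a joint passes its speed limit or range.

## Robot

A 6-joint arm with a two-finger parallel gripper is mounted at the origin on the work surface. World frame = base frame: x ahead of the robot, y to its left, z up, the work surface at z = 0. Lengths are in m, angles in rad, forces in N, time in s.
With the tool pointing down it reaches from about 0.425 to 0.95 m from the base axis. Payload 3.5 kg.
Tool frame: the origin (TCP) lies on the centre line of the jaws, within the pads' length; the fingertips stand 14 mm ahead of it and the grasp point (between the pads) lies 5 mm behind it (ctrl.tip_reach is the distance from the TCP to the fingertips, in m); z points along the fingers, y is the line along which they close (so a half turn about z gives the same grasp; the last joint's range is limited). The gripper opens to 85 mm and grips with 20 to 120 N. Pads are 22 mm wide; open, the fingers measure 114 mm over their backs; the gripper's body (76 mm by 85 mm) begins 54 mm behind the grasp point. The pads swing forward as they close: fully open they stand 13 mm farther back than shut.
Start: joints at [-1.412, 0.286, 1.577, -0, 1.279, -0.15], TCP at [0.205, -0.643, 0.245] pointing down, gripper open.
Joint ranges: [-2.77, 2.77], [-0.9, 2.22], [0.21, 2.48], [-1.53, 4.67], [0.24, 2.81], [-2.84, 2.84]. Speed limits (rad/s): [2.79, 2.79, 3.14, 3.14, 3.14, 3.14].

## Interface

Orientations are given as a unit quaternion [x, y, z, w].
In Python, from plant import get_state, imaging, workorder, ctrl gives the robot as it stands. The module is installed in compiled form; this text tells all that it offers.
- The arm moves only by the shell command python3 -m jog 'ROWS' [FORCE]. ROWS is JSON, a list of rows, each a list of 7 numbers: the closure, from 0 (fully open) to 1 (shut), then the shift along the tool's x, y, z in mm, then the turn, a rotation vector about the tool's x, y, z in rad. In form: [[gripper, tx, ty, tz, ax, ay, az], ...]. A call has 1 to 12 rows; each row is the pose to reach, as a shift and turn from the pose commanded when the call began, along the tool's axes at that moment; what a row does not reach only later rows make up. A row lasts 1/10 s, in which the tool goes at most 50 mm and 8.59 degrees, less where a joint would pass 70% of its speed; a pose out of reach is approached as far as the arm can. A call with a gripper value outside its range is refused whole. The fingers move at their own pace and stop on an object; FORCE is the grip in N (left out, the last holds). Time passes only in rows, so rows that repeat a pose let the fingers close. It gives the time, the measured TCP pose, the force, the opening and the grip force at its end, in the units of the state.
- get_state(): the state, without advancing time (a new reading comes with each control period).
- imaging.read_camera(name): name is "scene" or "side" or "wrist"; returns a dict with "image" (384x512x3 uint8, blue, green, red), "fx", "fy", "cx", "cy" (pixels), "R" (3x3) and "t" (3): a world point X has camera coordinates R X + t; the wrist camera has in their place "tool_from_camera" (4x4, takes a point from camera to tool coordinates, whose origin is the TCP and whose axes are the flange's). Camera axes: x right, y down, z forward; pixel columns grow to the right and rows downward; lengths in m; the calibration is good to about 2 mm. A picture is of the moment at which its call begins: read the wrist's pose just before it. There is no depth.
- workorder.sign_off(): hands the job in; it is judged then, once.
The state is a dict: "time": time; "qpos": joint angles; "dq": joint speeds; "joint_efforts": joint torques, N m; "eef_pos": TCP position; "tcp_rot": TCP orientation; "contact_force": force on the tool from outside, world axes, zero at the start; "wrist_torque": the same for the moment, N m; "opening": opening from 0.0 (shut) to 1.0 (fully open); "finger_force": force on a finger pad.
Only numpy, scipy, OpenCV 4.12 (cv2) and the standard library are available. Lean on these libraries where they do the work, as an engineer would, in place of code of your own. Each camera call takes 0.05 s, during which the arm holds its last target. There are 200 camera calls.

## Working session

There is one attempt and no reset: what is moved stays moved. The work goes in short steps, Python scripts to look and compute and a shell command to move; the robot and the scene stay as the last step left them, time stands still between calls to the robot, and variables do not carry over. Pictures are saved under pics/ and viewed, at most 10 in all, crops included, and the job is handed in when it is done.

```bash
mkdir -p pics
python3 - <<'E'
from plant import get_state, imaging, ctrl
import cv2,numpy as np
s=get_state();print({k:np.round(v,3) for k,v in s.items()})
a=[]
for n in("scene","side","wrist"):
    c=imaging.read_camera(n);cv2.imwrite(f"pics/{n}0.png",c["image"]);a.append(c["image"])
    print(n,{k:np.round(v,3).tolist() for k,v in c.items() if k!="image"})
E
```

```text
{'time': np.float64(0.0), 'qpos': array([-1.412,  0.287,  1.578,  0.   ,  1.279, -0.15 ]), 'dq': array([ 0.   ,  0.001, -0.001, -0.   ,  0.   , -0.   ]), 'joint_efforts': array([ 1.0000e-03, -4.0598e+01, -2.9263e+01, -0.0000e+00,  6.0000e-03,
        0.0000e+00]), 'eef_pos': array([ 0.205, -0.642,  0.244]), 'tcp_rot': array([ 0.988,  0.154,  0.   , -0.001]), 'contact_force': array([ 0.089, -0.376,  0.408]), 'wrist_torque': array([0.001, 0.046, 0.027]), 'finger_force': np.float64(0.0), 'opening': np.float64(0.999)}
scene {'fx': 458.023, 'fy': 458.023, 'cx': 246.615, 'cy': 195.664, 'R': [[-0.85, 0.527, 0.005], [0.412, 0.671, -0.617], [-0.328, -0.522, -0.787]], 't': [0.391, -0.028, 1.541]}
side {'fx': 442.988, 'fy': 442.988, 'cx': 257.333, 'cy': 197.366, 'R': [[-0.979, -0.205, -0.018], [-0.129, 0.68, -0.722], [0.16, -0.704, -0.691]], 't': [0.356, 0.193, 1.212]}
wrist {'fx': 266.752, 'fy': 266.752, 'cx': 253.494, 'cy': 190.732, 'tool_from_camera': [[0.0, -0.955, -0.296, 0.076], [1.0, 0.0, 0.0, 0.0], [-0.0, -0.296, 0.955, -0.128], [0.0, 0.0, 0.0, 1.0]]}
```

View pics/scene0.png

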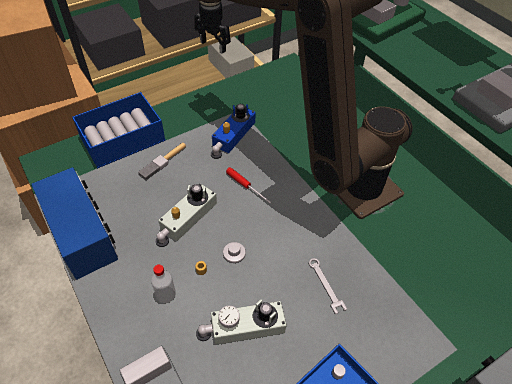

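View pics/side0.png

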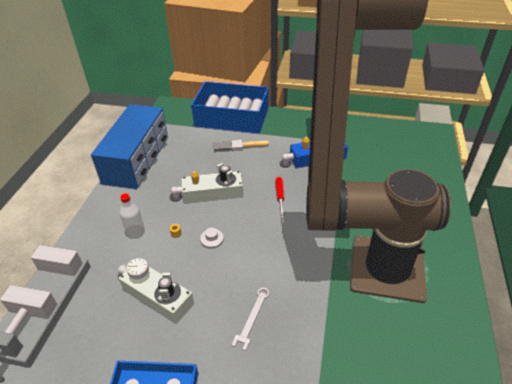

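The scene camera shows the gauge valve with its gauge at about (229,317) and knob at (266,313). In the side view they are at (137,268) and (166,288). The twin valve with the brass silencer is at (195,192) in the scene view.

```bash
cat > h.py <<'E'
import numpy as np,cv2
from plant import get_state, imaging
from scipy.spatial.transform import Rotation as Rn
def ray(c,uv,pose=None):
    d=np.array([(uv[0]-c["cx"])/c["fx"],(uv[1]-c["cy"])/c["fy"],1.])
    if "R" in c:
        R=np.array(c["R"]);return -R.T@c["t"],R.T@d
    T=np.array(c["tool_from_camera"]);W=Rn.from_quat(pose["tcp_rot"]).as_matrix()
    return W@T[:3,3]+pose["eef_pos"],W@T[:3,:3]@d
def plane(c,uv,z,pose=None):
    o,d=ray(c,uv,pose);return o+d*(z-o[2])/d[2]
def tri(rs):
    A=sum(np.eye(3)-np.outer(d,d)/(d@d) for o,d in rs);b=sum((np.eye(3)-np.outer(d,d)/(d@d))@o for o,d in rs)
    return np.linalg.solve(A,b)
E
python3 - <<'E'
from h import *
a=imaging.read_camera("scene");b=imaging.read_camera("side")
for n,p,q,z in(("gauge",(229,317),(137,268),.096),("knob",(266,311),(166,284),.1)):
    print(n,tri([ray(a,p),ray(b,q)]),plane(a,p,z),plane(b,q,z))
s=get_state();print(Rn.from_quat(s["tcp_rot"]).as_matrix().round(3))
x=[cv2.resize(a["image"][285:350,190:300],None,fx=6,fy=6,interpolation=2),cv2.resize(b["image"][255:320,110:220],None,fx=6,fy=6,interpolation=2)]
cv2.imwrite("pics/crop1.png",cv2.resize(np.vstack(x),None,fx=.75,fy=.75))
E
```

```text
gauge [0.63247504 0.19165075 0.08687242] [0.63453899 0.1957926  0.096     ] [0.62776314 0.19709408 0.096     ]
knob [0.5430446  0.22629977 0.08818364] [0.54740116 0.23275882 0.1       ] [0.53778957 0.2312745  0.1       ]
[[ 0.953  0.304 -0.   ]
 [ 0.304 -0.953  0.001]
 [ 0.    -0.001 -1.   ]]
```

View pics/crop1.png

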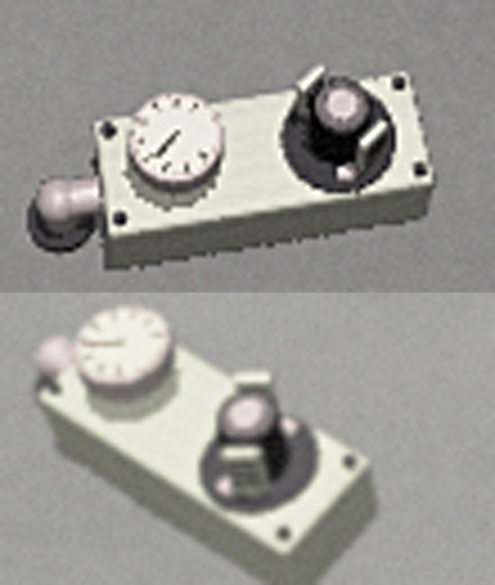

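Run:
```python
from h import *
a=imaging.read_camera("scene");b=imaging.read_camera("side")
k=4.5
A=[plane(a,(190+u/k,285+v/k),.101) for u,v in((311,80),(372,138))]
B=[plane(b,(110+u/k,255+(v-292)/k),.101) for u,v in((254,378),(243,455))]
for P in(A,B):
    d=P[1]-P[0];print(P,np.linalg.norm(d),np.arctan2(d[1],d[0]),(P[0]+P[1])/2)
```

```text
[array([0.55043093, 0.2051427 , 0.101     ]), array([0.54023831, 0.25233767, 0.101     ])] 0.048283072450454094 1.783497988997424 [0.54533462 0.22874019 0.101     ]
[array([0.54653969, 0.20405028, 0.101     ]), array([0.53483291, 0.25235618, 0.101     ])] 0.049704205182719695 1.8085591148451936 [0.5406863  0.22820323 0.101     ]
```

```bash
python3 -m jog '[[0,511,-302,0,0,0,-1.53],[0,511,-302,0,0,0,-1.53],[0,511,-302,0,0,0,-1.53],[0,511,-302,0,0,0,-1.53],[0,511,-302,0,0,0,-1.53],[0,511,-302,0,0,0,-1.53],[0,511,-302,0,0,0,-1.53],[0,511,-302,0,0,0,-1.53],[0,511,-302,0,0,0,-1.53],[0,511,-302,0,0,0,-1.53],[0,511,-302,0,0,0,-1.53],[0,511,-302,0,0,0,-1.53]]' 30
cat > go.py <<'E'
import sys
from h import *
# world target x y z yaw -> tool shift (mm), az, from the present pose
x,y,z,w=map(float,sys.argv[1:])
s=get_state();M=Rn.from_quat(s["tcp_rot"]).as_matrix()
yaw=np.arctan2(M[1,0],M[0,0]);G=np.array([[np.cos(w),np.sin(w),0],[np.sin(w),-np.cos(w),0],[0,0,-1]])
print("t",s["time"],"pos",s["eef_pos"].round(4),"yaw",yaw.round(3),"q",np.round(s["qpos"],2),"F",np.round(s["contact_force"],1))
print("shift",(M.T@(np.array([x,y,z])-s["eef_pos"])*1e3).round(1),"rot",Rn.from_matrix(M.T@G).as_rotvec().round(3))
E
python3 go.py 0.543 0.2275 0.22 3.36
```

```text
time: 1.55
eef_pos: [0.6016, -0.1978, 0.2456]
tcp_rot: [0.606, 0.796, 0.0, 0.0]
contact_force: [-0.7, -0.5, -0.4]
opening: 1.001
finger_force: 0.0
t 1.55 pos [ 0.6016 -0.1978  0.2456] yaw 1.84 q [-0.48  0.2   1.68  0.    1.26 -0.75] F [-0.7 -0.5 -0.4]
shift [425.6  56.8  25.5] rot [ 0.00e+00  1.00e-03 -1.52e+00]
```

```bash
python3 -m jog '[[0,426,57,25,0,0,-1.52],[0,426,57,25,0,0,-1.52],[0,426,57,25,0,0,-1.52],[0,426,57,25,0,0,-1.52],[0,426,57,25,0,0,-1.52],[0,426,57,25,0,0,-1.52],[0,426,57,25,0,0,-1.52],[0,426,57,25,0,0,-1.52],[0,426,57,25,0,0,-1.52],[0,426,57,25,0,0,-1.52],[0,426,57,25,0,0,-1.52],[0,426,57,25,0,0,-1.52]]'
python3 go.py 0.543 0.2275 0.22 3.36
python3 - <<'E'
from h import *
c=imaging.read_camera("wrist");cv2.imwrite("pics/w1.png",c["image"])
E
```

```text
time: 2.75
eef_pos: [0.5424, 0.2257, 0.2204]
tcp_rot: [-0.107, 0.994, -0.0, 0.0]
contact_force: [1.4, -0.1, 0.3]
opening: 0.998
finger_force: 0.0
t 2.75 pos [0.5424 0.2257 0.2204] yaw -2.927 q [ 0.22  0.12  1.82 -0.    1.2  -1.56] F [ 1.4 -0.1  0.3]
shift [-0.9  1.6  0.4] rot [-0.     0.    -0.004]
```

View pics/w1.png

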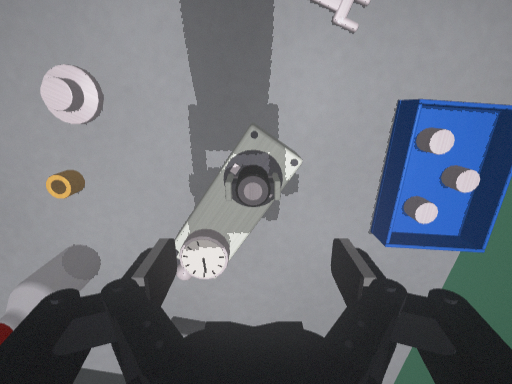

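The wrist view shows the knob top at about (253,189), with a tab on each side along the image's x axis. The gauge is at (204,257). I'll zoom in to measure the tabs.

Run:
```python
import cv2
i=cv2.imread("pics/w1.png")[140:220,205:305]
cv2.imwrite("pics/w1c.png",cv2.convertScaleAbs(cv2.resize(i,None,fx=7,fy=7,interpolation=2),alpha=1.8,beta=20))
```

```text
(no output)
```

View pics/w1c.png

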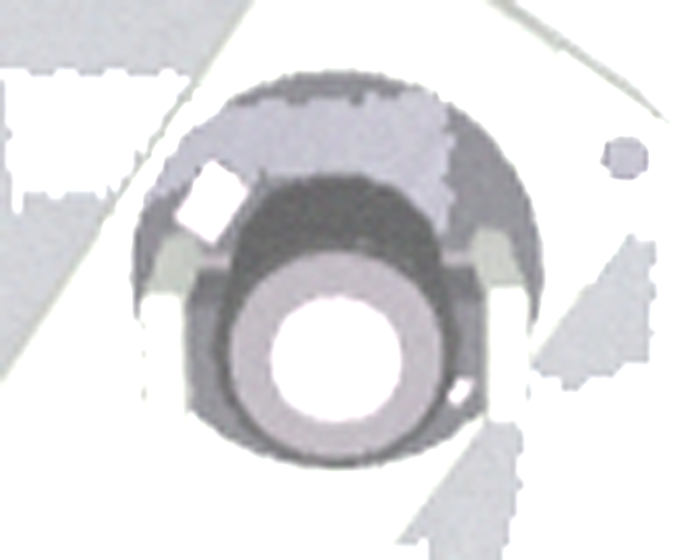

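The two grey tab tops are clear at x 143–186 and 486–529 in the crop. They are nearly level, tilted by about −0.02 rad, and centred at about (336,356).

Run:
```python
from h import *
s=get_state();c=imaging.read_camera("wrist")
f=lambda u,v,z:plane(c,(205+u/7,140+v/7),z,s)
L=f(143,292,.101);R=f(529,285,.101);L2=f(143,424,.101);R2=f(529,422,.101)
print(np.linalg.norm(R-L),np.linalg.norm(R2-R),(L+R2)/2,(L+R+L2+R2)/4)
d=L-R;print("tab dir",np.arctan2(d[1],d[0]),np.arctan2(-d[1],-d[0]))
M=Rn.from_quat(s["tcp_rot"]).as_matrix();print("tool y",np.arctan2(M[1,1],M[0,1]))
g=plane(c,(204,257),.096,s);print("gauge",g,np.linalg.norm((g-(L+R2)/2)[:2]))
```

```text
0.053069519545371584 0.019960670022810278 [0.54448973 0.22506785 0.101     ] [0.54438358 0.22473422 0.101     ]
tab dir -1.337697268607446 1.8038953849823474
tool y 1.7846602609405529
gauge [0.63002322 0.18933652 0.096     ] 0.09269684586115821
```

```bash
python3 go.py 0.5444 0.225 0.0845 3.37; cat -n /dev/null
```

```text
t 2.85 pos [0.5426 0.2251 0.2204] yaw -2.928 q [ 0.22  0.12  1.82 -0.    1.2  -1.56] F [0.1 0.6 0.1]
shift [ -1.7  -0.5 135.9] rot [-0.     0.    -0.014]
```

```bash
python3 -m jog '[[0,-1.7,-0.5,30,0,0,-0.014],[0,-1.7,-0.5,60,0,0,-0.014],[0,-1.7,-0.5,85,0,0,-0.014],[0,-1.7,-0.5,105,0,0,-0.014],[0,-1.7,-0.5,120,0,0,-0.014],[0,-1.7,-0.5,130,0,0,-0.014],[0,-1.7,-0.5,136,0,0,-0.014],[0,-1.7,-0.5,136,0,0,-0.014],[0,-1.7,-0.5,136,0,0,-0.014]]'
python3 go.py 0.5444 0.225 0.0845 3.37;  python3 - <<'E'
from h import *
c=imaging.read_camera("wrist");cv2.imwrite("pics/w2.png",c["image"])
E
```

```text
time: 3.75
eef_pos: [0.5448, 0.2258, 0.0852]
tcp_rot: [-0.115, 0.993, 0.0, 0.001]
contact_force: [-0.0, 0.5, 0.3]
opening: 0.999
finger_force: 0.0
t 3.75 pos [0.5448 0.2258 0.0852] yaw -2.911 q [ 0.22  0.28  1.9  -0.    0.96 -1.58] F [-0.   0.5  0.3]
shift [ 0.6 -0.7  0.7] rot [-0.     0.002  0.003]
```

View pics/w2.png

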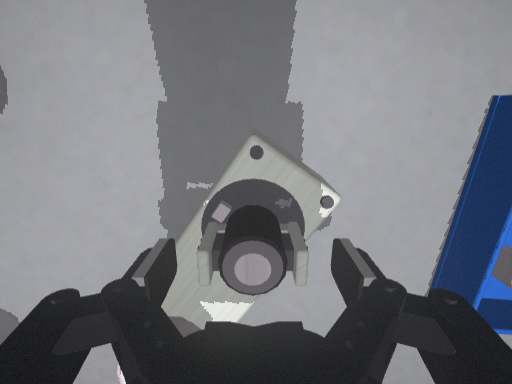

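The knob sits centred between the open pads: tabs at x 208 and 298, pads at x 161 and 345. I'll close on it.

```bash
python3 -m jog '[[1,0,0,0,0,0,0],[1,0,0,0,0,0,0],[1,0,0,0,0,0,0],[1,0,0,0,0,0,0],[1,0,0,0,0,0,0],[1,0,0,0,0,0,0],[1,0,0,0,0,0,0],[1,0,0,0,0,0,0],[1,0,0,0,0,0,0],[1,0,0,0,0,0,0]]' 40; python3 go.py 0.5444 0.225 0.0845 3.37
```

```text
time: 4.8
eef_pos: [0.5451, 0.2254, 0.087]
tcp_rot: [-0.116, 0.993, -0.001, 0.001]
contact_force: [-3.2, -3.2, 10.0]
opening: 0.416
finger_force: 41.7
t 4.8 pos [0.5451 0.2254 0.087 ] yaw -2.91 q [ 0.22  0.28  1.9  -0.    0.96 -1.58] F [-3.2 -3.2 10. ]
shift [ 0.7 -0.2  2.5] rot [-0.001  0.001  0.003]
```

```bash
python3 -m jog '[[1,0,0,0,0,0,0.1],[1,0,0,0,0,0,0.2],[1,0,0,0,0,0,0.32],[1,0,0,0,0,0,0.44],[1,0,0,0,0,0,0.56],[1,0,0,0,0,0,0.68],[1,0,0,0,0,0,0.8],[1,0,0,0,0,0,0.92],[1,0,0,0,0,0,1.02],[1,0,0,0,0,0,1.12],[1,0,0,0,0,0,1.18],[1,0,0,0,0,0,1.18]]'; python3 go.py 0.5444 0.225 0.0845 2.07;python3 -c "
from plant import get_state;print(get_state()['wrist_torque'])"
```

```text
time: 6.0
eef_pos: [0.5447, 0.2244, 0.087]
tcp_rot: [0.457, 0.89, -0.002, 0.001]
contact_force: [-3.4, -6.2, 11.7]
opening: 0.413
finger_force: 42.1
t 6.0 pos [0.5447 0.2244 0.087 ] yaw 2.193 q [ 0.22  0.28  1.9  -0.    0.96 -0.4 ] F [-3.4 -6.2 11.7]
shift [0.6 0.1 2.5] rot [-0.002  0.003  0.123]
[-1.10531891  0.8010924   0.01242158]
```

Next, ease it on to the stop.

```bash
python3 -m jog '[[1,0,0,0,0,0,0.04],[1,0,0,0,0,0,0.07],[1,0,0,0,0,0,0.10],[1,0,0,0,0,0,0.13],[1,0,0,0,0,0,0.16],[1,0,0,0,0,0,0.16]]'; python3 go.py 0.5444 0.225 0.0845 2.07;python3 -c "
from plant import get_state;s=get_state();print(s['wrist_torque'],s['joint_efforts'][5])"
```

```text
time: 6.6
eef_pos: [0.5446, 0.2244, 0.087]
tcp_rot: [0.522, 0.853, -0.002, 0.002]
contact_force: [-5.4, -5.4, 11.3]
opening: 0.414
finger_force: 45.4
t 6.6 pos [0.5446 0.2244 0.087 ] yaw 2.042 q [ 0.22  0.28  1.9  -0.01  0.96 -0.25] F [-5.4 -5.4 11.3]
shift [0.6 0.2 2.5] rot [-0.003  0.005 -0.028]
[-0.85500279  0.78388072  1.50937317] 1.6152595728635788
```

The torque has risen to 1.5 N m after a 1.33 rad turn, so the knob is at its stop. Opening the fingers now, then retreating.

```bash
python3 -m jog '[[1,0,0,0,0,0,-0.02],[0,0,0,0,0,0,-0.02],[0,0,0,0,0,0,-0.02],[0,0,0,0,0,0,-0.02],[0,0,0,0,0,0,-0.02],[0,0,0,0,0,0,-0.02],[0,0,0,0,0,0,-0.02],[0,0,0,0,0,0,-0.02],[0,0,0,0,0,0,-0.02]]' && python3 -m jog '[[0,0,0,-15,0,0,0],[0,0,0,-40,0,0,0],[0,0,0,-75,0,0,0],[0,0,0,-110,0,0,0],[0,0,0,-135,0,0,0],[0,0,0,-135,0,0,0],[0,0,0,-135,0,0,0]]'
python3 - <<'E'
from h import *
s=get_state()
c=imaging.read_camera("wrist");i=c["image"];cv2.imwrite("pics/w3.png",i)
cv2.imwrite("pics/w3c.png",cv2.resize(i[130:230,195:315],None,fx=6,fy=6,interpolation=2))
E
```

```text
time: 7.5
eef_pos: [0.5442, 0.2258, 0.0843]
tcp_rot: [0.518, 0.855, 0.0, -0.0]
contact_force: [0.0, -0.0, 0.1]
opening: 1.001
finger_force: 0.0
time: 8.2
eef_pos: [0.5444, 0.2258, 0.2206]
tcp_rot: [0.518, 0.855, 0.001, 0.001]
contact_force: [0.0, -0.9, -0.4]
opening: 1.001
finger_force: 0.0
```

View pics/w3c.png

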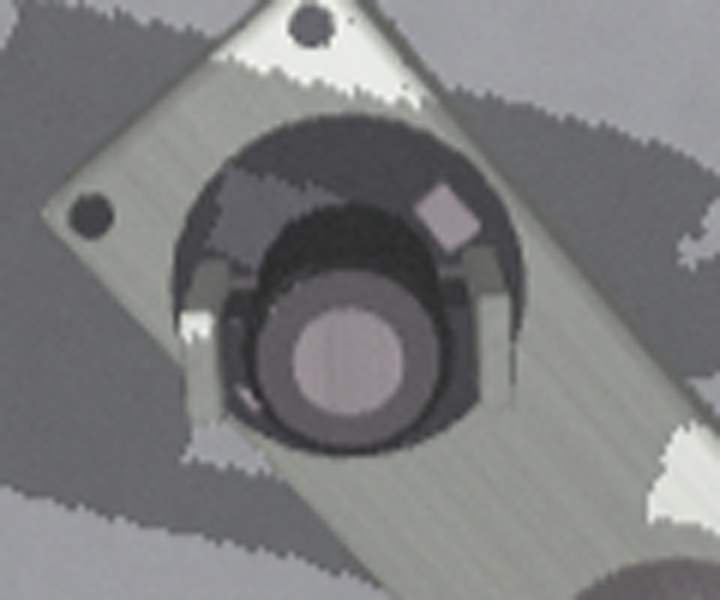

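The tabs have sprung out, with outer edges at about (181,311) and (514,291) in the crop. I'll check the span and angle.

Run:
```python
from h import *
s=get_state();c=imaging.read_camera("wrist")
f=lambda u,v:plane(c,(195+u/6,130+v/6),.101,s)
for a,b in(((181,311),(514,291)),((189,422),(513,405))):
    d=f(*b)-f(*a);print(np.linalg.norm(d),np.arctan2(d[1],d[0]),"turned",1.804-np.arctan2(d[1],d[0])%np.pi)
```

```text
0.05308713054973803 0.5441950832826526 turned 1.2598049167173473
0.05277366554146349 0.5375000154904729 turned 1.2664999845095273
```

```bash
python3 -c "
from plant import workorder;print(workorder.sign_off())"
```

```text
the job is handed in; nothing more can be done
None
```

The gauge valve's knob is turned about 1.26 rad clockwise to its end stop and released; its tabs measure 53 mm across as they did at the start, so it should be locked shut, the twin valve was not touched, and the job is handed in at about 8 s.

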